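# Press the round medallion onto a trophy plinth and keep it pressed

## Robot

A 7-joint arm with a two-finger parallel gripper is mounted at the origin on the work surface. World frame = base frame: x ahead of the robot, y to its left, z up, the work surface at z = 0. Lengths are in m, angles in rad, forces in N, time in s.
With the tool pointing down it reaches from about 0.35 to 0.9 m from the base axis. Payload 8.1 kg.
Tool frame: the origin (TCP) lies midway between the tips of the shut fingers; the grasp point (between the pads) lies 19 mm behind it; z points along the fingers, y is the line along which they close (so a half turn about z gives the same grasp; the last joint's range is limited). The gripper opens to 92 mm and grips with 3 to 60 N. Pads are 19 mm wide; open, the fingers measure 130 mm over their backs; the gripper's body (75 mm by 190 mm) begins 47 mm behind the grasp point.
Start: joints at [1.042, 0.434, 0.025, 1.573, -0.012, 1.134, -0.075], TCP at [0.258, -0.569, 0.227] pointing down, gripper open.
Joint ranges: [-2.62, 2.62], [-0.44, 2.09], [-1.27, 1.32], [0.08, 2.57], [-1.32, 4.46], [0.12, 2], [-2.74, 2.74]. Speed limits (rad/s): [2.22, 2.22, 3.01, 3.01, 3.14, 3.14, 3.14].

## Interface

Orientations are given as a rotation vector (axis times angle).
In Python, from cell import arm gives the robot as it stands.
- The arm moves only by the tool move_arm, never from a script. Its argument "motion" is a list of rows, each an object of numbers: "tx", "ty", "tz": the shift along the tool's x, y, z normalised to -1 to 1, where 1 is 1000 mm; "twist": the turn about the tool's z normalised to -1 to 1, where 1 is pi/2 rad. In form: [{"tx": .., "ty": .., "tz": .., "twist": ..}, ...]. A call has 1 to 12 rows; each row shifts and turns the commanded pose from where the row before left it, along the tool's axes as they then stand; what a row does not reach is not made up. A row lasts 1/10 s, in which the tool goes at most 50 mm and 8.59 degrees, less where a joint would pass 70% of its speed; a pose out of reach is approached as far as the arm can. A call with a number of a shift or a turn outside -1 to 1 is refused whole. A call with a gripper value outside its range is refused whole. "gripper" is the gripper's target within -1 to 1 (shut at 1, half-way at 0, fully open at -1), set as the call begins (left out, the last holds). The fingers move at their own pace and stop on an object; "squeeze" is the grip in N (left out, the last holds). Time passes only in rows, so rows that do not move let the fingers close. It gives the time, the measured TCP pose, the force, the opening and the grip force at its end, in the units of the state.
- arm.observe(): the state, without advancing time (a new reading comes with each control period).
- arm.get_image(name): name is "scene" or "top"; returns the picture (384x512x3 uint8, red, green, blue); there is no depth.
- arm.calibration(name): a dict with "K" (3x3 intrinsics, pixels), "T" (4x4, takes a point from camera to world coordinates). Camera axes: x right, y down, z forward; pixel columns grow to the right and rows downward; lengths in m; the calibration is good to about 2 mm. A picture is of the moment at which its call begins. calibration takes no time and is no camera call.
- arm.sign_off(): hands the job in; it is judged then, once.
Trained networks look in the newest picture that a camera, given by its name, has taken for a name from the list of things; names that differ only in an ending like _2 or _b are one class to them, and where a whole thing is asked for, a point or a joint stands for the part that bears it (a point fixed in the world has none). Each returns a list of dicts, best first, with "conf" (0 to 1); they miss things now and then, are a little off and sometimes report something else, mostly with a low value. They report only what shows in the picture. A call takes as long as a camera call. They do not tell look-alikes from the thing itself.
- arm.look_for(camera, query): "point" ([column, row] as shares, 0 to 1, of the picture: columns of its width, rows of its height, amid what is visible of it).
- arm.regions_of(camera, query): "region" (384x512 bool, what is visible of it) and "point" ([column, row] as shares, 0 to 1, of the picture: columns of its width, rows of its height, amid what is visible of it).
- arm.place_of(camera, query): "point" ([column, row] as shares, 0 to 1, of the picture: columns of its width, rows of its height: a listed point, or the origin of a listed thing).
The state is a dict: "clock": time; "joints": joint angles; "dq": joint speeds; "joint_efforts": joint torques, N m; "position": TCP position; "ee_rot": TCP orientation; "force": force on the tool from outside, world axes, zero at the start; "ft_torque": the same for the moment, N m; "width": opening from 0.0 (shut) to 1.0 (fully open); "gripper_force": force on a finger pad.
Only numpy, scipy, OpenCV 4.12 (cv2) and the standard library are available. Lean on these libraries where they do the work, as an engineer would, in place of code of your own. Each camera call takes 0.05 s, during which the arm holds its last target. There are 200 camera calls.

## Task

The rectangular plate on the dark wooden plinth is already glued; now turn the plinth so that its round medallion faces the stop bar of the small glue press and stand it upright on the press board, between the sprung pad and the bar and centred on both, and let go of it. Then push the upright grip of the press forward until the pad squeezes the plinth, medallion flat against the bar, with the 30 mm gap behind the pad closed to about half (15 mm), and finish while still holding it like that. Never squeeze the gap right shut, and leave the other things on the table where they are.

Things in the scene. Friction and masses are not known exactly. Their poses are not given: they have to be found in the camera images.
- jig: Glue press, fixed: plywood board 12 mm thick. Origin on the table, midway across, 35 mm before the stop bar's face; x points from grip end to stop bar, y left, z up. Board: x -155 to 60, y -55 to 55 mm. Space for the plinth: x -60 (pad face at rest) to 35 mm (bar face). Two rails, tops 24 mm above the table, at y +-31 mm from x -155 to -65 mm.
- stop_bar: Aluminium stop bar across the far end of the board, 15 mm thick, 100 mm wide, its top 62 mm above the table. Origin: middle of the foot of its face towards the pad, on the board's top (12 mm above the table); same axes as the press.
- grip_top (a point): Top centre of the press's upright round wooden grip, 18 mm in diameter, standing free from 42 to 114 mm above the table in the middle of the steel carriage (40 mm long in x, 50 mm wide, top 36 mm above the table). At x -120 mm, y 0 in the press frame at rest; moves with the carriage.
- carriage (a joint): Travel of the carriage (with the grip) along the press's +x, in m: 0 at rest, stop at 0.085. A return spring of 80 N/m, 2.4 N at rest, drives it back when it is let go.
- pad (a joint): How far the sprung pad is pushed back towards the carriage it rides on, m: 0 free (30 mm gap), 0.015 gap half closed, stop 0.028. Spring 400 N/m with 2 N preload: 8 N at 0.015 (some 15 N on the grip with the return spring). With the plinth against the bar the pad meets it at 0.042 carriage travel and is half closed at 0.057.
- pad_face (a point): Centre of the pad's flat steel face (44 mm wide, from 15 to 57 mm above the table, 10 mm thick), looking to the press's +x; 36 mm above the table.
- plinth: Dark wooden block standing loose: 50 mm in its x, 44 in y, 60 high, about 0.14 kg. Origin: centre of underside; z up. Its +x face carries the round steel medallion, +y a rectangular steel plate 30 wide, 32 high, 3 mm proud, at mid height (47 mm across y there, its middle 1.5 mm towards +y). Other faces bare, but for a 14 mm bright screw socket flush in the top, 14 mm from the middle towards the medallion.
- medallion (a point): Centre of the outer face of the round medallion (32 mm in diameter, 3 mm thick, glued on firmly): 28 mm along the plinth's +x, 30 mm above its underside.
- tray_a: Bystander, leave alone: foil tray with loose discs, 90 x 70 x 34 mm. Origin: underside.
- tray_b: Bystander, leave alone: foil tray with loose discs, 90 x 70 x 34 mm. Origin: underside.
- tub_a: Bystander, leave alone: round lidded tub, 64 mm across, 35 mm high. Origin: underside.
- tub_b: Bystander, leave alone: round lidded tub, 64 mm across, 35 mm high. Origin: underside.
- pliers: Bystander, leave alone: wheeled nippers lying flat, 165 mm long along its x, 16 mm high. Origin: underside.
- tape: Bystander, leave alone: roll of tape lying flat, 90 mm across, 24 mm high. Origin: underside.
- glue: Bystander, leave alone: standing glue bottle, 44 mm across, 130 mm high. Origin: underside.
- brush: Bystander, leave alone: brush lying along its x, 160 mm long. Origin: underside.
There are look-alikes about, which are no part of the job. Leave any blue, pink or purple look-alike of the plinth alone.

How it is judged:
By the outcome, as a careful person would: the job done as asked, in the order asked, and still so for the second after the job is handed in, while the arm keeps its last pose, push and grip.
It also fails if it takes over 51 s, if anything falls off the work surface, if the arm or the gripper's body presses on something with over 40 N, if the wrist force passes 120 N, or if a joint passes its speed limit or range.

## Working session

There is one attempt and no reset: what is moved stays moved. The work goes in short steps, Python scripts to look and compute and a tool call to move; the robot and the scene stay as the last step left them, time stands still between calls to the robot, and variables do not carry over. Pictures are saved under pics/ and viewed, at most 10 in all, crops included, and the job is handed in when it is done.

Besides the shell and the picture viewer there is one more tool, called after "Request:" as a command line: name --argument value ..., lists and objects as JSON in quotes. move_arm: Moves the arm, as the interface text tells. Scaled input: -1 to 1 covers 1000 mm each way for a shift and pi/2 rad each way for a turn. Its arguments: {"type":"object","properties":{"motion":{"type":"array","items":{"type":"object","properties":{"tx":{"type":"number"},"ty":{"type":"number"},"tz":{"type":"number"},"twist":{"type":"number"}}}},"gripper":{"type":"number"},"squeeze":{"type":"number"}},"required":["motion"]}

```bash
mkdir -p pics; cat > h.py <<'E'
import numpy as np, cv2
from cell import arm
def ray(cam,p):
    c=arm.calibration(cam);K=np.array(c["K"]);T=np.array(c["T"])
    d=T[:3,:3]@np.linalg.inv(K)@[p[0],p[1],1];return T[:3,3],d
def at_z(cam,p,z):
    o,d=ray(cam,p);return o+d*(z-o[2])/d[2]
def proj(cam,P):
    c=arm.calibration(cam);K=np.array(c["K"]);T=np.linalg.inv(np.array(c["T"]))
    q=K@(T[:3,:3]@np.array(P)+T[:3,3]);return q[:2]/q[2]
E
python3 - <<'E'
from h import *
for c in("scene","top"):
    im=arm.get_image(c);cv2.imwrite(f"pics/{c}0.png",cv2.resize(im[:,:,::-1],(800,600),interpolation=cv2.INTER_CUBIC))
    for q in("plinth","medallion","jig","stop_bar","grip_top","pad_face"):
        for r in arm.place_of(c,q)[:4]:
            p=np.array(r["point"])*[512,384]
            print(c,q,round(r["conf"],2),p.round(1),at_z(c,p,{"medallion":.03,"stop_bar":.012,"grip_top":.114,"pad_face":.036}.get(q,0)).round(4))
    print(np.array(arm.calibration(c)["T"]).round(3).tolist())
print(arm.observe())
E
```

```text
scene plinth 0.97 [146.6 258.9] [ 0.3587 -0.326   0.    ]
scene plinth 0.75 [140.2 298.1] [ 0.4307 -0.4396  0.    ]
scene plinth 0.62 [185.1 268. ] [ 0.4756 -0.2982  0.    ]
scene plinth 0.62 [221.2 274.1] [ 0.5766 -0.266   0.    ]
scene medallion 0.85 [232.1 261.3] [ 0.5931 -0.2323  0.03  ]
scene medallion 0.81 [151.8 245.2] [ 0.3593 -0.2955  0.03  ]
scene medallion 0.69 [193.3 267.5] [ 0.5112 -0.3032  0.03  ]
scene medallion 0.66 [135.8 298.4] [ 0.4396 -0.4593  0.03  ]
scene jig 0.7 [280.1 195.3] [0.5713 0.1041 0.    ]
scene stop_bar 0.54 [292.  196.8] [0.6142 0.1049 0.012 ]
scene grip_top 0.95 [241.7 159.5] [0.4383 0.0836 0.114 ]
scene pad_face 0.64 [261.5 182.7] [0.5062 0.0934 0.036 ]
[[0.868, 0.332, -0.369, 1.05], [0.496, -0.593, 0.634, -0.894], [-0.008, -0.734, -0.679, 1.018], [0.0, 0.0, 0.0, 1.0]]
top plinth 0.8 [331.8 224.7] [ 0.4723 -0.2986  0.    ]
top plinth 0.79 [373.4 237. ] [ 0.4346 -0.4341  0.    ]
top plinth 0.68 [342.1 257.1] [ 0.3673 -0.3303  0.    ]
top plinth 0.56 [317.2 196. ] [ 0.5677 -0.2517  0.    ]
top medallion 0.85 [332.6 216.2] [ 0.4959 -0.2958  0.03  ]
to
[... 495 characters left out ...]
, 1.0]]
{'clock': 0.7, 'joints': array([ 1.04241067,  0.4344675 ,  0.02500841,  1.57318682, -0.01157941,
        1.13400388, -0.07511152]), 'dq': array([ 0.00058375, -0.00147238, -0.00062814,  0.00061381, -0.00041399,
        0.00156996,  0.00096659]), 'joint_efforts': array([ 5.75795439e-04, -6.67498684e+01,  9.83952843e-01, -3.14761698e+01,
       -6.06677542e-02,  3.22980678e-02,  1.57076272e-05]), 'position': array([ 0.25812206, -0.56923162,  0.22676726]), 'ee_rot': array([ 3.07061503e+00,  6.63617488e-01, -1.44726189e-05]), 'force': array([0.57970165, 0.18600111, 0.73757967]), 'ft_torque': array([-0.00694372,  0.01010893,  0.02404261]), 'gripper_force': 0.0, 'width': 1.0025829076940036}
```

View pics/scene0.png

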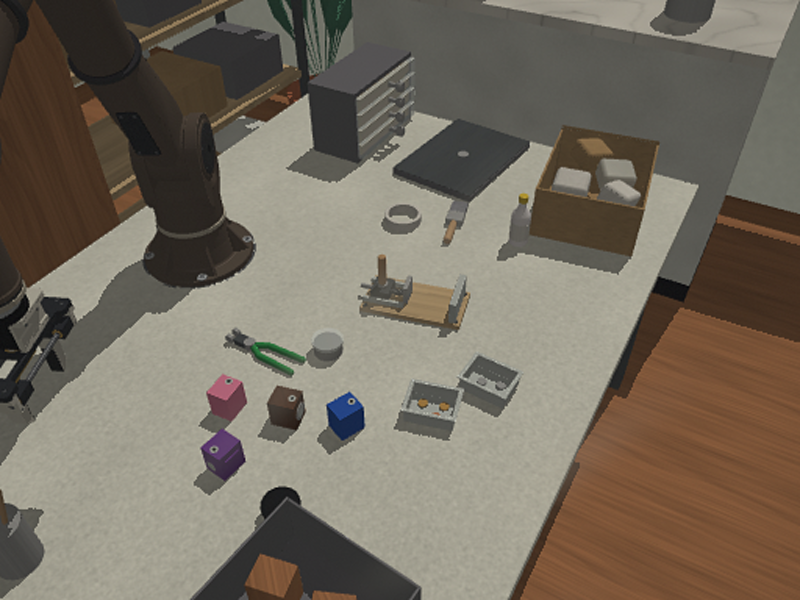

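View pics/top0.png

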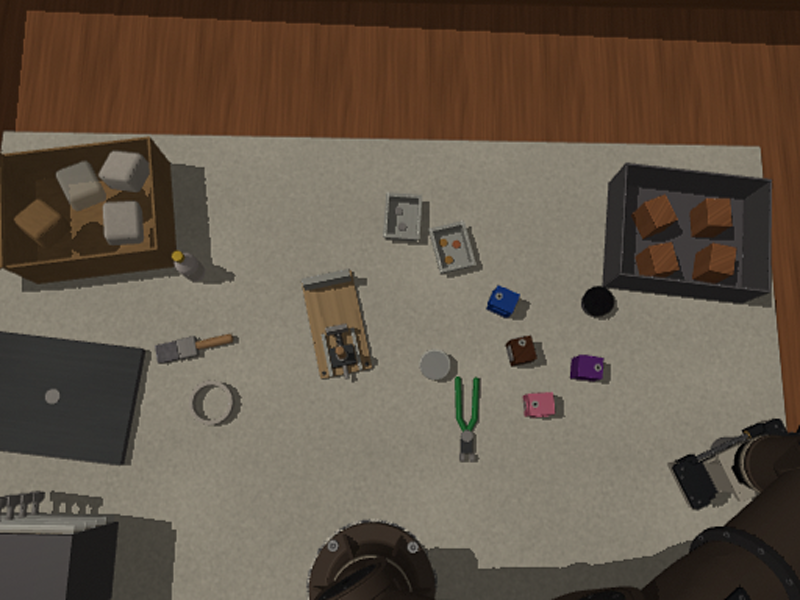

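Scene (800×600): the dark brown plinth is at (286,407), with its medallion at (300,410) facing about +x. The press is at (415,300). Top: plinth at (521,350), press at (340,325). The blue, pink and purple blocks are decoys. Next I fit the model silhouettes for precise poses.

```bash
cat >> h.py <<'E'
from scipy.optimize import minimize
def box(x0,x1,y0,y1,z0,z1): return np.array([[x,y,z] for x in(x0,x1) for y in(y0,y1) for z in(z0,z1)])/1000.
def cyl(c,ax,r,a,b):
    t=np.linspace(0,2*np.pi,24,endpoint=False);o=[]
    for h in(a,b):
        for u in t:
            p=np.array(c,float);i=[k for k in range(3) if k!=ax];p[i[0]]+=r*np.cos(u);p[i[1]]+=r*np.sin(u);p[ax]=h;o.append(p)
    return np.array(o)/1000.
PL=[box(-25,25,-22,22,0,60),cyl([0,0,30],0,16,25,28),box(-15,15,22,25,14,46)]
def JIG(c=0,p=0): return [box(-155,60,-55,55,0,12),box(35,50,-50,50,12,62),box(-155,-65,-34,-28,12,24),box(-155,-65,28,34,12,24),
  box(-140+c,-100+c,-25,25,24,36),cyl([-120+c,0,0],2,9,36,114),box(-70+c-p,-60+c-p,-22,22,15,57)]
S=4
def render(cam,parts,pose):
    x,y,a=pose[:3];R=np.array([[np.cos(a),-np.sin(a),0],[np.sin(a),np.cos(a),0],[0,0,1]])
    m=np.zeros((384*S,512*S),np.uint8)
    for P in parts:
        q=np.array([proj(cam,R@v+[x,y,pose[3] if len(pose)>3 else 0]) for v in P])
        cv2.fillConvexPoly(m,cv2.convexHull(((q+.5)*S-.5).round().astype(np.int32)),255)
    return cv2.resize(m,(512,384),interpolation=cv2.INTER_AREA)/255.
def fit(parts,pose0,regs,z=0):
    f=lambda v:sum(np.abs(render(c,parts,[v[0]/1000,v[1]/1000,v[2]/100,z])-m).sum() for c,m in regs.items())
    v0=np.array([pose0[0]*1000,pose0[1]*1000,pose0[2]*100])
    best=min((minimize(f,v0+d,method="Nelder-Mead",options=dict(initial_simplex=v0+d+np.array([[0,0,0],[6,0,0],[0,6,0],[0,0,8]]),maxiter=120,xatol=.1)) for d in([0,0,0],[0,0,12],[0,0,-12])),key=lambda r:r.fun)
    return best.x/[1000,1000,100],best.fun,[m.sum() for m in regs.values()]
def region(cam,q,P):
    e=proj(cam,P);rs=arm.regions_of(cam,q)
    r=min(rs,key=lambda r:np.hypot(*(np.array(r["point"])*[512,384]-e)))
    return r["region"].astype(float)
E
cat > m.py <<'E'
from h import *
P={};J={}
for c in("scene","top"):
    arm.get_image(c)
    P[c]=region(c,"plinth",[.474,-.298,.03]);J[c]=region(c,"jig",[.55,.1,.02])
for n,parts,R,p0 in(("plinth",PL,P,(.474,-.298,.05)),("jig",JIG(),J,(.573,.103,.15))):
    print(n,*fit(parts,p0,R))
    for c in R: print(" ",c,*fit(parts,p0,{c:R[c]}))
ims=[]
for c,b in(("scene",(150,230,70,52)),("scene",(225,150,90,67)),("top",(305,195,60,45)),("top",(185,165,70,52))):
    x,y,w,h=b;ims.append(cv2.resize(arm.get_image(c)[y:y+h,x:x+w,::-1],(400,300),interpolation=cv2.INTER_NEAREST))
cv2.imwrite("pics/crops.png",np.vstack([np.hstack(ims[:2]),np.hstack(ims[2:])]))
E
time python3 m.py
```

```text
Traceback (most recent call last):
  File "m.py", line 7, in <module>
    print(n,*fit(parts,p0,R))
             ~~~^^^^^^^^^^^^
  File "h.py", line 33, in fit
    best=min((minimize(f,v0+d,method="Nelder-Mead",options=dict(initial_simplex=v0+d+np.array([[0,0,0],[6,0,0],[0,6,0],[0,0,8]]),maxiter=120,xatol=.1)) for d in([0,0,0],[0,0,12],[0,0,-12])),key=lambda r:r.fun)
  File "h.py", line 33, in <genexpr>
    best=min((minimize(f,v0+d,method="Nelder-Mead",options=dict(initial_simplex=v0+d+np.array([[0,0,0],[6,0,0],[0,6,0],[0,0,8]]),maxiter=120,xatol=.1)) for d in([0,0,0],[0,0,12],[0,0,-12])),key=lambda r:r.fun)
              ~~~~~~~~^^^^^^^^^^^^^^^^^^^^^^^^^^^^^^^^^^^^^^^^^^^^^^^^^^^^^^^^^^^^^^^^^^^^^^^^^^^^^^^^^^^^^^^^^^^^^^^^^^^^^^^^^^^^^^^^^^^^^^^^^^^^^^^^^
  File "h.py", line 31, in <lambda>
    f=lambda v:sum(np.abs(render(c,parts,[v[0]/1000,v[1]/1000,v[2]/100,z])-m).sum() for c,m in regs.items())
               ~~~^^^^^^^^^^^^^^^^^^^^^^^^^^^^^^^^^^^^^^^^^^^^^^^^^^^^^^^^^^^^^^^^^^^^^^^^^^^^^^^^^^^^^^^^^^
  File "h.py", line 31, in <genexpr>
    f=lambda v:sum(np.abs(render(c,parts,[v[0]/1000,v[1]/1000,v[2]/100,z])-m).sum() for c,m in regs.items())
                          ~~~~~~^^^^^^^^^^^^^^^^^^^^^^^^^^^^^^^^^^^^^^^^^^
  File "h.py", line 27, in render
    q=np.array([proj(cam,R@v+[x,y,pose[3] if len(pose)>3 else 0]) for v in P])
                ~~~~^^^^^^^^^^^^^^^^^^^^^^^^^^^^^^^^^^^^^^^^^^^^^
  File "h.py", line 9, in proj
    c=arm.calibration(cam);K=np.array(c["K"]);T=np.linalg.inv(np.array(c["T"]))
ValueError: time passes only in moves, steps and waits

real	0m3.353s
user	0m1.408s
sys	0m0.220s
```

```bash
python3 - <<'E'
s=open('h.py').read()
s=s.replace('from cell import arm\n','from cell import arm\nCAL={c:arm.calibration(c) for c in("scene","top")}\n').replace('arm.calibration(cam)','CAL[cam]')
open('h.py','w').write(s)
E
time python3 m.py
```

```text
plinth [ 0.47048662 -0.29731188  0.25415044] 69.47058823529412 [np.float64(535.0), np.float64(317.0)]
  scene [ 0.47208657 -0.29760825  0.25862831] 27.549019607843135 [np.float64(535.0)]
  top [ 0.46830139 -0.29757368  0.24033866] 21.203921568627454 [np.float64(317.0)]
jig [0.57051635 0.09823108 0.24304996] 192.19607843137254 [np.float64(1785.0), np.float64(2208.0)]
  scene [0.57217808 0.09716582 0.244841  ] 98.61568627450981 [np.float64(1785.0)]
  top [0.56988277 0.09855829 0.2376468 ] 78.18823529411765 [np.float64(2208.0)]
real	0m6.229s
user	0m5.399s
sys	0m1.090s
```

View pics/crops.png

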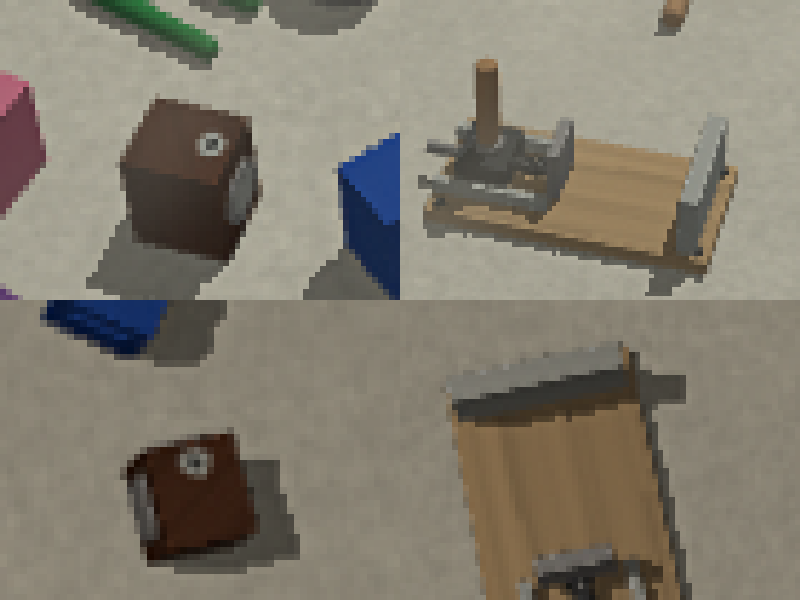

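The medallion faces world yaw 0.25, close to the press at 0.242, and the plate is on +y. I'll grasp across the ±y faces, starting with a move to above the plinth.

Request:
move_arm --motion '[{"twist": 0.056}, {"twist": 0.056}, {"tx": 0.034, "ty": -0.0265}, {"tx": 0.034, "ty": -0.0265}, {"tx": 0.034, "ty": -0.0265}, {"tx": 0.034, "ty": -0.0265}, {"tx": 0.034, "ty": -0.0265}, {"tx": 0.034, "ty": -0.0265}, {"tx": 0.034, "ty": -0.0265}, {"tx": 0.034, "ty": -0.0265}, {}, {}]' --gripper -1 --squeeze 20

```text
invalid input
```

```bash
cat > go.py <<'E'
import sys;from h import *
from scipy.spatial.transform import Rotation as Ro
x,y,z,psi=map(float,sys.argv[1:5]);s=arm.observe();R=Ro.from_rotvec(s["ee_rot"]).as_matrix()
p=np.arctan2(R[1,0],R[0,0]);d=R.T@(np.array([x,y,z])-s["position"])
print("t",s["clock"],"pos",s["position"].round(4),"psi",round(p,4),"tilt",R[:,2].round(4),"F",s["force"].round(1),"w",round(s["width"]*92,1),s["gripper_force"])
print("shift mm",(d*1000).round(1),"twist units",round((p-psi)/(np.pi/2),4))
E
python3 go.py .4699 -.296 .014 .25
```

```text
t 1.5 pos [ 0.2582 -0.5692  0.2267] psi 0.4258 tilt [ 0. -0. -1.] F [-0.4 -0.5  0.2] w 92.3 0.0
shift mm [ 305.7 -161.4  212.7] twist units 0.1119
```

Request:
move_arm --motion '[{"tx": 0, "ty": 0, "tz": 0, "twist": 0.056}, {"tx": 0, "ty": 0, "tz": 0, "twist": 0.056}, {"tx": 0.034, "ty": -0.0265, "tz": 0, "twist": 0}, {"tx": 0.034, "ty": -0.0265, "tz": 0, "twist": 0}, {"tx": 0.034, "ty": -0.0265, "tz": 0, "twist": 0}, {"tx": 0.034, "ty": -0.0265, "tz": 0, "twist": 0}, {"tx": 0.034, "ty": -0.0265, "tz": 0, "twist": 0}, {"tx": 0.034, "ty": -0.0265, "tz": 0, "twist": 0}, {"tx": 0.034, "ty": -0.0265, "tz": 0, "twist": 0}, {"tx": 0.034, "ty": -0.0265, "tz": 0, "twist": 0}, {"tx": 0, "ty": 0, "tz": 0, "twist": 0}, {"tx": 0, "ty": 0, "tz": 0, "twist": 0}]' --gripper -1 --squeeze 20

```text
clock: 2.7
position: [0.4699, -0.2957, 0.2267]
ee_rot: [3.117, 0.396, 0.0]
force: [-0.5, -1.1, 0.2]
width: 0.996
gripper_force: 0.0
```

```bash
python3 go.py .4699 -.296 .014 .25
```

```text
t 2.7 pos [ 0.4699 -0.2957  0.2267] psi 0.2525 tilt [ 0.e+00 -1.e-04 -1.e+00] F [-0.5 -1.1  0.2] w 91.6 0.0
shift mm [-1.000e-01  3.000e-01  2.127e+02] twist units 0.0016
```

Request:
move_arm --motion '[{"tx": 0, "ty": 0, "tz": 0.04, "twist": 0.0016}, {"tx": 0, "ty": 0, "tz": 0.04, "twist": 0}, {"tx": 0, "ty": 0, "tz": 0.04, "twist": 0}, {"tx": 0, "ty": 0, "tz": 0.04, "twist": 0}, {"tx": 0, "ty": 0, "tz": 0.03, "twist": 0}, {"tx": 0, "ty": 0, "tz": 0.0227, "twist": 0}, {"tx": 0, "ty": 0, "tz": 0, "twist": 0}, {"tx": 0, "ty": 0, "tz": 0, "twist": 0}]'

```text
clock: 3.5
position: [0.4686, -0.2979, 0.0144]
ee_rot: [3.118, 0.385, -0.001]
force: [0.6, -0.4, -0.5]
width: 1.0
gripper_force: 0.0
```

Request:
move_arm --motion '[{"tx": 0, "ty": 0, "tz": 0, "twist": 0}, {"tx": 0, "ty": 0, "tz": 0, "twist": 0}, {"tx": 0, "ty": 0, "tz": 0, "twist": 0}, {"tx": 0, "ty": 0, "tz": 0, "twist": 0}, {"tx": 0, "ty": 0, "tz": 0, "twist": 0}, {"tx": 0, "ty": 0, "tz": 0, "twist": 0}, {"tx": 0, "ty": 0, "tz": 0, "twist": 0}, {"tx": 0, "ty": 0, "tz": 0, "twist": 0}]' --gripper 1 --squeeze 20

```text
clock: 4.3
position: [0.4693, -0.2964, 0.0141]
ee_rot: [-3.117, -0.388, 0.0]
force: [-1.3, 1.0, 3.4]
width: 0.513
gripper_force: 20.0
```

Request:
move_arm --motion '[{"tx": 0, "ty": 0, "tz": -0.02, "twist": 0}, {"tx": 0, "ty": 0, "tz": -0.04, "twist": 0}, {"tx": 0, "ty": 0, "tz": -0.04, "twist": 0}, {"tx": 0, "ty": 0, "tz": -0.04, "twist": 0}, {"tx": 0, "ty": 0, "tz": -0.01, "twist": 0}, {"tx": 0, "ty": 0, "tz": 0, "twist": 0}]'

```text
clock: 4.9
position: [0.4702, -0.2971, 0.1655]
ee_rot: [3.116, 0.387, 0.004]
force: [-0.7, 0.4, -1.5]
width: 0.512
gripper_force: 20.0
```

Request:
move_arm --motion '[{"tx": 0.0194, "ty": -0.0359, "tz": 0, "twist": 0}, {"tx": 0.0194, "ty": -0.0359, "tz": 0, "twist": 0}, {"tx": 0.0194, "ty": -0.0359, "tz": 0, "twist": 0}, {"tx": 0.0194, "ty": -0.0359, "tz": 0, "twist": 0}, {"tx": 0.0194, "ty": -0.0359, "tz": 0, "twist": 0}, {"tx": 0.0194, "ty": -0.0359, "tz": 0, "twist": 0}, {"tx": 0.0194, "ty": -0.0359, "tz": 0, "twist": 0}, {"tx": 0.0194, "ty": -0.0359, "tz": 0, "twist": 0}, {"tx": 0.0194, "ty": -0.0359, "tz": 0, "twist": 0}, {"tx": 0.0194, "ty": -0.0359, "tz": 0, "twist": 0}, {"tx": 0, "ty": 0, "tz": 0, "twist": 0}, {"tx": 0, "ty": 0, "tz": 0, "twist": 0}]'

```text
clock: 6.1
position: [0.5683, 0.0998, 0.1617]
ee_rot: [3.117, 0.391, -0.006]
force: [-0.6, -0.5, -1.9]
width: 0.512
gripper_force: 20.0
```

```bash
python3 go.py .5697 .0992 .028 .242; python3 - <<'E'
from h import *
ims=[]
for c,b in(("scene",(215,110,120,90)),("top",(165,140,100,75))):
    x,y,w,h=b;ims.append(cv2.resize(arm.get_image(c)[y:y+h,x:x+w,::-1],(400,300),interpolation=cv2.INTER_NEAREST))
cv2.imwrite("pics/above.png",np.hstack(ims))
E
```

```text
t 6.1 pos [0.5683 0.0998 0.1617] psi 0.2499 tilt [-3.5e-03 -7.0e-04 -1.0e+00] F [-0.6 -0.5 -1.9] w 47.1 19.999560713768005
shift mm [  1.6   1.  133.7] twist units 0.005
```

View pics/above.png

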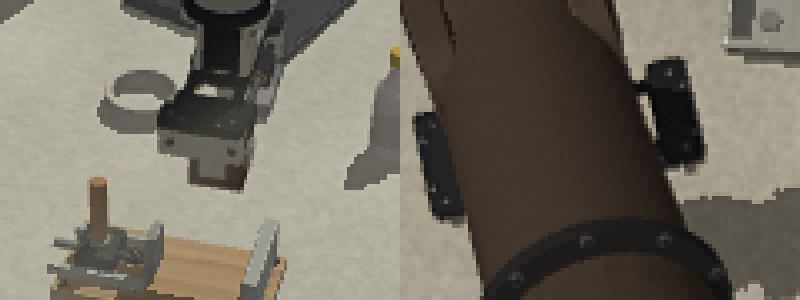

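The plinth is held above the press (crop at (217,175)) and the press is undisturbed. Lowering it in stages.

Request:
move_arm --motion '[{"tx": 0, "ty": 0, "tz": 0.03, "twist": 0.004}, {"tx": 0, "ty": 0, "tz": 0.03, "twist": 0}, {"tx": 0, "ty": 0, "tz": 0.03, "twist": 0}, {"tx": 0, "ty": 0, "tz": 0.015, "twist": 0}, {"tx": 0, "ty": 0, "tz": 0, "twist": 0}, {"tx": 0, "ty": 0, "tz": 0, "twist": 0}, {"tx": 0, "ty": 0, "tz": 0, "twist": 0}, {"tx": 0, "ty": 0, "tz": 0, "twist": 0}]'

```text
clock: 7.0
position: [0.5703, 0.0988, 0.0602]
ee_rot: [-3.119, -0.377, -0.003]
force: [-1.0, 0.3, -2.2]
width: 0.516
gripper_force: 20.0
```

```bash
python3 go.py .5697 .0992 .0265 .242
```

```text
t 7.0 pos [0.5703 0.0988 0.0602] psi 0.2405 tilt [ 1.9e-03  3.0e-04 -1.0e+00] F [-1.   0.3 -2.2] w 47.4 19.99980926513672
shift mm [-0.6 -0.5 33.7] twist units -0.001
```

Request:
move_arm --motion '[{"tx": 0, "ty": 0, "tz": 0.015, "twist": 0}, {"tx": 0, "ty": 0, "tz": 0.01, "twist": 0}, {"tx": 0, "ty": 0, "tz": 0.005, "twist": 0}, {"tx": 0, "ty": 0, "tz": 0.0025, "twist": 0}, {"tx": 0, "ty": 0, "tz": 0, "twist": 0}, {"tx": 0, "ty": 0, "tz": 0, "twist": 0}, {"tx": 0, "ty": 0, "tz": 0, "twist": 0}]'

```text
clock: 7.7
position: [0.5698, 0.0991, 0.0268]
ee_rot: [-3.119, -0.378, -0.001]
force: [0.2, 0.1, -1.9]
width: 0.51
gripper_force: 20.0
```

```bash
python3 go.py .5697 .0992 .0261 .242
```

```text
t 7.7 pos [0.5698 0.0991 0.0268] psi 0.241 tilt [ 5.e-04  1.e-04 -1.e+00] F [ 0.2  0.1 -1.9] w 46.9 19.999784231185913
shift mm [-0.  -0.2  0.7] twist units -0.0006
```

Down 1 mm to contact, then release and lift.

Request:
move_arm --motion '[{"tx": 0, "ty": 0, "tz": 0.0008, "twist": 0}, {"tx": 0, "ty": 0, "tz": 0, "twist": 0}, {"tx": 0, "ty": 0, "tz": 0, "twist": 0}]'

```text
clock: 8.0
position: [0.5698, 0.0991, 0.0261]
ee_rot: [-3.119, -0.378, -0.001]
force: [-0.7, -0.7, 3.6]
width: 0.513
gripper_force: 20.0
```

Request:
move_arm --motion '[{"tx": 0, "ty": 0, "tz": 0, "twist": 0}, {"tx": 0, "ty": 0, "tz": 0, "twist": 0}, {"tx": 0, "ty": 0, "tz": 0, "twist": 0}, {"tx": 0, "ty": 0, "tz": 0, "twist": 0}, {"tx": 0, "ty": 0, "tz": 0, "twist": 0}, {"tx": 0, "ty": 0, "tz": 0, "twist": 0}]' --gripper -1

```text
clock: 8.6
position: [0.5695, 0.099, 0.0257]
ee_rot: [3.119, 0.378, -0.0]
force: [-0.7, -0.2, -0.4]
width: 0.972
gripper_force: 0.0
```

Request:
move_arm --motion '[{"tx": 0, "ty": 0, "tz": -0.02, "twist": 0}, {"tx": 0, "ty": 0, "tz": -0.04, "twist": 0}, {"tx": 0, "ty": 0, "tz": -0.04, "twist": 0}, {"tx": 0, "ty": 0, "tz": -0.04, "twist": 0}, {"tx": 0, "ty": 0, "tz": 0, "twist": 0}, {"tx": 0, "ty": 0, "tz": 0, "twist": 0}]'

```text
clock: 9.2
position: [0.57, 0.0991, 0.1666]
ee_rot: [-3.119, -0.377, -0.003]
force: [-0.9, -0.2, -0.6]
width: 1.001
gripper_force: 0.0
```

```bash
cat > m2.py <<'E'
import sys;from h import *
arm.get_image("scene");
P=region("scene","plinth",[.571,.098,.042]);print("plinth",*fit(PL,(.571,.098,.242),{"scene":P},.012))
g=arm.place_of("scene","grip_top")[0];p=np.array(g["point"])*[512,384];print("grip",g["conf"],at_z("scene",p,.114))
ims=[]
for c,b in(("scene",(215,130,100,75)),("top",(165,140,100,75))):
    x,y,w,h=b;ims.append(cv2.resize(arm.get_image(c)[y:y+h,x:x+w,::-1],(400,300),interpolation=cv2.INTER_NEAREST))
cv2.imwrite(sys.argv[1],np.hstack(ims))
E
python3 m2.py pics/placed.png;python3 go.py .4545 .0692 .16 .242
```

```text
plinth [0.57256738 0.09491621 0.24621087] 22.929411764705883 [np.float64(382.0)]
grip 0.89 [0.4478638  0.08438632 0.114     ]
t 9.45 pos [0.5687 0.0988 0.1643] psi 0.241 tilt [-2.5e-03 -6.0e-04 -1.0e+00] F [-0.3  0.1  0.1] w 92.0 0.0
shift mm [-117.9    1.4    4.6] twist units -0.0006
```

View pics/placed.png

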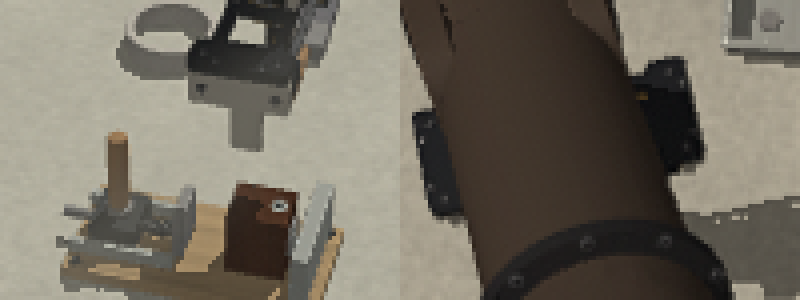

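The plinth stands upright before the bar (crop (260,230)), and the grip is free at (118,133). I'll check the grip position against the jig fit before approaching it.

```bash
python3 - <<'E'
from h import *
print(proj("scene",[.4545,.0692,.114]),proj("top",[.4545,.0692,.114]), "seen scene 244.5,163.5; top 218,223")
print(at_z("scene",[244.3,163.5],.114),at_z("top",[218,223],.114))
E
```

```text
[243.74811531 163.48245087] [217.28943017 223.0973311 ] seen scene 244.5,163.5; top 218,223
[0.45608855 0.06998281 0.114     ] [0.45483848 0.06707036 0.114     ]
```

Request:
move_arm --motion '[{"tx": -0.03, "ty": 0.0004, "tz": 0, "twist": 0}, {"tx": -0.03, "ty": 0.0004, "tz": 0, "twist": 0}, {"tx": -0.03, "ty": 0.0004, "tz": 0, "twist": 0}, {"tx": -0.0285, "ty": 0.0004, "tz": 0, "twist": 0}, {"tx": 0, "ty": 0, "tz": 0, "twist": 0}, {"tx": 0, "ty": 0, "tz": 0, "twist": 0}, {"tx": 0, "ty": 0, "tz": 0, "twist": 0}]'

```text
clock: 10.15
position: [0.4557, 0.0695, 0.1656]
ee_rot: [-3.119, -0.378, -0.001]
force: [-0.8, 0.6, 0.9]
width: 1.001
gripper_force: 0.0
```

```bash
python3 go.py .4549 .069 .075 .242
```

```text
t 10.15 pos [0.4557 0.0695 0.1656] psi 0.2411 tilt [ 4.e-04  2.e-04 -1.e+00] F [-0.8  0.6  0.9] w 92.1 0.0
shift mm [-1.   0.3 90.6] twist units -0.0006
```

Request:
move_arm --motion '[{"tx": 0, "ty": 0, "tz": 0.03, "twist": 0}, {"tx": 0, "ty": 0, "tz": 0.03, "twist": 0}, {"tx": 0, "ty": 0, "tz": 0.03, "twist": 0}, {"tx": 0, "ty": 0, "tz": 0, "twist": 0}, {"tx": 0, "ty": 0, "tz": 0, "twist": 0}]'

```text
clock: 10.65
position: [0.4552, 0.0695, 0.0757]
ee_rot: [-3.119, -0.378, 0.002]
force: [-0.2, -0.2, 0.5]
width: 0.999
gripper_force: 0.0
```

Request:
move_arm --motion '[{"tx": 0, "ty": 0, "tz": 0, "twist": 0}, {"tx": 0, "ty": 0, "tz": 0, "twist": 0}, {"tx": 0, "ty": 0, "tz": 0, "twist": 0}, {"tx": 0, "ty": 0, "tz": 0, "twist": 0}, {"tx": 0, "ty": 0, "tz": 0, "twist": 0}, {"tx": 0, "ty": 0, "tz": 0, "twist": 0}, {"tx": 0, "ty": 0, "tz": 0, "twist": 0}, {"tx": 0, "ty": 0, "tz": 0, "twist": 0}]' --gripper 1 --squeeze 40

```text
clock: 11.45
position: [0.4548, 0.0692, 0.0757]
ee_rot: [3.119, 0.378, -0.0]
force: [-0.3, -0.4, 0.7]
width: 0.355
gripper_force: 0.0
```

```bash
python3 go.py .4549 .069 .075 .242
```

```text
t 11.45 pos [0.4548 0.0692 0.0757] psi 0.2409 tilt [-1.e-04 -0.e+00 -1.e+00] F [-0.3 -0.4  0.7] w 32.6 0.0
shift mm [0.  0.2 0.7] twist units -0.0007
```

Request:
move_arm --motion '[{"tx": 0, "ty": 0, "tz": 0, "twist": 0}, {"tx": 0, "ty": 0, "tz": 0, "twist": 0}, {"tx": 0, "ty": 0, "tz": 0, "twist": 0}, {"tx": 0, "ty": 0, "tz": 0, "twist": 0}, {"tx": 0, "ty": 0, "tz": 0, "twist": 0}]'

```text
clock: 11.95
position: [0.4543, 0.0713, 0.0757]
ee_rot: [-3.116, -0.38, 0.0]
force: [-2.4, 7.6, 0.5]
width: 0.186
gripper_force: 40.0
```

```bash
python3 go.py .4549 .069 .075 .242
```

```text
t 11.95 pos [0.4543 0.0713 0.0757] psi 0.2429 tilt [-5.e-04  2.e-03 -1.e+00] F [-2.4  7.6  0.5] w 17.1 40.000455379486084
shift mm [0.  2.3 0.7] twist units 0.0006
```

Gripping pulled the TCP about 2 mm toward press +y, so the press is slightly left of my fit, and the plinth slightly off-centre. Checking by image.

```bash
python3 - <<'E'
from h import *
ims=[]
for c,b in(("scene",(235,150,80,60)),("top",(175,155,80,60))):
    im=arm.get_image(c)[:,:,::-1].copy()
    x,y,w,h=b;k=5;o=cv2.resize(im[y:y+h,x:x+w],(400,300),interpolation=cv2.INTER_NEAREST)
    def dr(parts,lat,col,z,x0=0):
        a=.242;R=np.array([[np.cos(a),-np.sin(a),0],[np.sin(a),np.cos(a),0],[0,0,1]])
        for P in parts:
            q=np.array([proj(c,R@(v+[x0,lat,0])+[.571,.098,z]) for v in P]);cv2.polylines(o,[cv2.convexHull((((q-[x,y])+.5)*k).astype(np.int32))],True,col,1)
    dr([box(35,50,-50,50,12,62),box(-155,60,-55,55,12,12)],.002,(0,255,0),0)
    dr([box(-25,25,-22,22,60,60),box(-25,25,-22,22,0,0)],0,(0,255,255),.012)
    ims.append(o)
cv2.imwrite("pics/chk.png",np.hstack(ims))
E
```

```text
(no output)
```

View pics/chk.png

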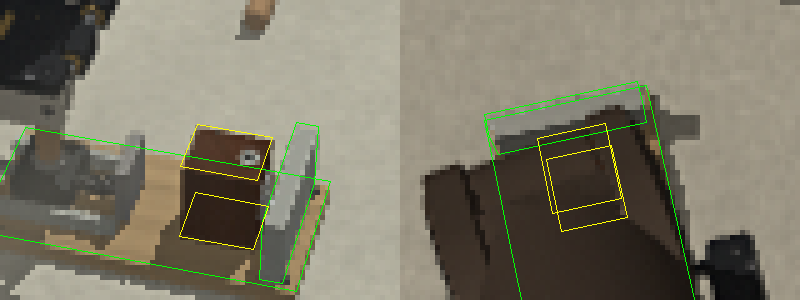

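Plinth sits about 2 mm too far toward the press's −y, consistent with the grip contact. Re-centring it by 2.2 mm is cheap, so I'll do it.

Request:
move_arm --motion '[{"tx": 0, "ty": 0, "tz": 0, "twist": 0}, {"tx": 0, "ty": 0, "tz": 0, "twist": 0}, {"tx": 0, "ty": 0, "tz": 0, "twist": 0}, {"tx": 0, "ty": 0, "tz": 0, "twist": 0}, {"tx": 0, "ty": 0, "tz": 0, "twist": 0}, {"tx": 0, "ty": 0, "tz": 0, "twist": 0}, {"tx": 0, "ty": 0, "tz": 0, "twist": 0}, {"tx": 0, "ty": 0, "tz": 0, "twist": 0}]' --gripper -1 --squeeze 15

```text
clock: 12.85
position: [0.4548, 0.0691, 0.0757]
ee_rot: [3.119, 0.378, -0.0]
force: [0.1, 0.0, -0.3]
width: 0.838
gripper_force: 0.0
```

Request:
move_arm --motion '[{"tx": 0, "ty": 0, "tz": -0.03, "twist": 0}, {"tx": 0, "ty": 0, "tz": -0.03, "twist": 0}, {"tx": 0, "ty": 0, "tz": -0.03, "twist": 0}, {"tx": 0.03, "ty": -0.001, "tz": 0, "twist": 0}, {"tx": 0.03, "ty": -0.001, "tz": 0, "twist": 0}, {"tx": 0.03, "ty": -0.001, "tz": 0, "twist": 0}, {"tx": 0.0288, "ty": -0.0008, "tz": 0, "twist": 0}, {"tx": 0, "ty": 0, "tz": 0, "twist": 0}, {"tx": 0, "ty": 0, "tz": 0, "twist": 0}, {"tx": 0, "ty": 0, "tz": 0, "twist": 0}, {"tx": 0, "ty": 0, "tz": 0, "twist": 0}]'

```text
clock: 13.95
position: [0.5684, 0.1008, 0.1658]
ee_rot: [3.119, 0.377, -0.001]
force: [0.7, -0.9, -0.2]
width: 1.0
gripper_force: 0.0
```

```bash
python3 go.py .5693 .1012 .028 .242
```

```text
t 13.95 pos [0.5684 0.1008 0.1658] psi 0.2409 tilt [-4.e-04 -3.e-04 -1.e+00] F [ 0.7 -0.9 -0.2] w 92.0 0.0
shift mm [  1.   -0.2 137.8] twist units -0.0007
```

Request:
move_arm --motion '[{"tx": 0.0005, "ty": -0.0001, "tz": 0.04, "twist": 0}, {"tx": 0, "ty": 0, "tz": 0.04, "twist": 0}, {"tx": 0, "ty": 0, "tz": 0.03, "twist": 0}, {"tx": 0, "ty": 0, "tz": 0.02, "twist": 0}, {"tx": 0, "ty": 0, "tz": 0.0075, "twist": 0}, {"tx": 0, "ty": 0, "tz": 0, "twist": 0}, {"tx": 0, "ty": 0, "tz": 0, "twist": 0}, {"tx": 0, "ty": 0, "tz": 0, "twist": 0}]'

```text
clock: 14.75
position: [0.5707, 0.1017, 0.0297]
ee_rot: [-3.119, -0.378, -0.004]
force: [0.1, 0.2, 0.4]
width: 1.002
gripper_force: 0.0
```

Request:
move_arm --motion '[{"tx": 0, "ty": 0, "tz": 0, "twist": 0}, {"tx": 0, "ty": 0, "tz": 0, "twist": 0}, {"tx": 0, "ty": 0, "tz": 0, "twist": 0}, {"tx": 0, "ty": 0, "tz": 0, "twist": 0}, {"tx": 0, "ty": 0, "tz": 0, "twist": 0}, {"tx": 0, "ty": 0, "tz": 0, "twist": 0}, {"tx": 0, "ty": 0, "tz": 0, "twist": 0}, {"tx": 0, "ty": 0, "tz": 0, "twist": 0}, {"tx": 0, "ty": 0, "tz": 0, "twist": 0}, {"tx": 0, "ty": 0, "tz": 0, "twist": 0}]' --gripper 1 --squeeze 10

```text
clock: 15.75
position: [0.5698, 0.1013, 0.0282]
ee_rot: [3.119, 0.377, -0.0]
force: [0.6, -0.5, 0.3]
width: 0.511
gripper_force: 10.0
```

```bash
python3 go.py .5693 .1012 .028 .242
```

```text
t 15.75 pos [0.5698 0.1013 0.0282] psi 0.2409 tilt [-0.e+00 -2.e-04 -1.e+00] F [ 0.6 -0.5  0.3] w 47.0 10.000086575746536
shift mm [-0.5 -0.   0.2] twist units -0.0007
```

Request:
move_arm --motion '[{"tx": 0, "ty": 0, "tz": 0, "twist": 0}, {"tx": 0, "ty": 0, "tz": 0, "twist": 0}, {"tx": 0, "ty": 0, "tz": 0, "twist": 0}, {"tx": 0, "ty": 0, "tz": 0, "twist": 0}, {"tx": 0, "ty": 0, "tz": 0, "twist": 0}, {"tx": 0, "ty": 0, "tz": 0, "twist": 0}, {"tx": 0, "ty": 0, "tz": 0, "twist": 0}]' --gripper -1

```text
clock: 16.45
position: [0.5698, 0.1015, 0.0282]
ee_rot: [-3.119, -0.378, -0.0]
force: [-0.5, 0.2, -0.3]
width: 0.996
gripper_force: 0.0
```

Request:
move_arm --motion '[{"tx": 0, "ty": 0, "tz": -0.0275, "twist": 0}, {"tx": 0, "ty": 0, "tz": -0.04, "twist": 0}, {"tx": 0, "ty": 0, "tz": -0.04, "twist": 0}, {"tx": 0, "ty": 0, "tz": -0.03, "twist": 0}, {"tx": 0, "ty": 0, "tz": 0, "twist": 0}, {"tx": -0.03, "ty": 0.0004, "tz": 0, "twist": 0}, {"tx": -0.03, "ty": 0.0004, "tz": 0, "twist": 0}, {"tx": -0.03, "ty": 0.0004, "tz": 0, "twist": 0}, {"tx": -0.0293, "ty": 0.0004, "tz": 0, "twist": 0}, {"tx": 0, "ty": 0, "tz": 0, "twist": 0}, {"tx": 0, "ty": 0, "tz": 0, "twist": 0}, {"tx": 0, "ty": 0, "tz": 0, "twist": 0}]'

```text
clock: 17.65
position: [0.4552, 0.0717, 0.1657]
ee_rot: [-3.119, -0.378, -0.001]
force: [0.1, 0.3, -0.2]
width: 0.999
gripper_force: 0.0
```

Request:
move_arm --motion '[{"tx": 0, "ty": 0, "tz": 0.03, "twist": 0}, {"tx": 0, "ty": 0, "tz": 0.03, "twist": 0}, {"tx": 0, "ty": 0, "tz": 0.03, "twist": 0}, {"tx": 0, "ty": 0, "tz": 0, "twist": 0}, {"tx": 0, "ty": 0, "tz": 0, "twist": 0}]'

```text
clock: 18.15
position: [0.4546, 0.0717, 0.0757]
ee_rot: [-3.119, -0.378, 0.002]
force: [0.5, 0.6, 0.8]
width: 1.003
gripper_force: 0.0
```

Request:
move_arm --motion '[{"tx": 0, "ty": 0, "tz": 0, "twist": 0}, {"tx": 0, "ty": 0, "tz": 0, "twist": 0}, {"tx": 0, "ty": 0, "tz": 0, "twist": 0}, {"tx": 0, "ty": 0, "tz": 0, "twist": 0}, {"tx": 0, "ty": 0, "tz": 0, "twist": 0}, {"tx": 0, "ty": 0, "tz": 0, "twist": 0}, {"tx": 0, "ty": 0, "tz": 0, "twist": 0}, {"tx": 0, "ty": 0, "tz": 0, "twist": 0}, {"tx": 0, "ty": 0, "tz": 0, "twist": 0}, {"tx": 0, "ty": 0, "tz": 0, "twist": 0}, {"tx": 0, "ty": 0, "tz": 0, "twist": 0}, {"tx": 0, "ty": 0, "tz": 0, "twist": 0}]' --gripper 1 --squeeze 45

```text
clock: 19.35
position: [0.4543, 0.0714, 0.0757]
ee_rot: [3.119, 0.378, -0.0]
force: [0.6, -0.9, -1.5]
width: 0.184
gripper_force: 45.0
```

```bash
python3 go.py .4543 .0713 .075 .242; python3 m2.py pics/placed2.png
```

```text
t 19.35 pos [0.4543 0.0714 0.0757] psi 0.2411 tilt [-0.e+00 -1.e-04 -1.e+00] F [ 0.6 -0.9 -1.5] w 16.9 44.9999338388443
shift mm [0.  0.1 0.7] twist units -0.0006
plinth [0.57217579 0.09753453 0.2517254 ] 24.776470588235295 [np.float64(388.0)]Traceback (most recent call last):
  File "m2.py", line 4, in <module>
    g=arm.place_of("scene","grip_top")[0];p=np.array(g["point"])*[512,384];print("grip",g["conf"],at_z("scene",p,.114))
      ~~~~~~~~~~~~~~~~~~~~~~~~~~~~~~~~^^^
IndexError: list index out of range
```

Centred now, and the grip is held with no side load. Pushing forward in steps.

Request:
move_arm --motion '[{"tx": 0.008, "ty": 0, "tz": 0, "twist": 0}, {"tx": 0.008, "ty": 0, "tz": 0, "twist": 0}, {"tx": 0.008, "ty": 0, "tz": 0, "twist": 0}, {"tx": 0.006, "ty": 0, "tz": 0, "twist": 0}, {"tx": 0.004, "ty": 0, "tz": 0, "twist": 0}, {"tx": 0.003, "ty": 0, "tz": 0, "twist": 0}, {"tx": 0.003, "ty": 0, "tz": 0, "twist": 0}, {"tx": 0, "ty": 0, "tz": 0, "twist": 0}, {"tx": 0, "ty": 0, "tz": 0, "twist": 0}, {"tx": 0, "ty": 0, "tz": 0, "twist": 0}]'

```text
clock: 20.5
position: [0.493, 0.0807, 0.0757]
ee_rot: [3.118, 0.377, -0.001]
force: [-5.2, -1.2, 6.0]
width: 0.188
gripper_force: 45.0
```

```bash
python3 go.py .5096 .0850 .0757 .242
```

```text
t 20.5 pos [0.493  0.0807 0.0757] psi 0.2408 tilt [-9.e-04 -6.e-04 -1.e+00] F [-5.2 -1.2  6. ] w 17.3 45.001296401023865
shift mm [17.2 -0.3 -0. ] twist units -0.0008
```

Request:
move_arm --motion '[{"tx": 0.002, "ty": 0, "tz": 0, "twist": 0}, {"tx": 0.002, "ty": 0, "tz": 0, "twist": 0}, {"tx": 0.002, "ty": 0, "tz": 0, "twist": 0}, {"tx": 0.002, "ty": 0, "tz": 0, "twist": 0}, {"tx": 0.002, "ty": 0, "tz": 0, "twist": 0}, {"tx": 0.002, "ty": 0, "tz": 0, "twist": 0}, {"tx": 0.001, "ty": 0, "tz": 0, "twist": 0}, {"tx": 0, "ty": 0, "tz": 0, "twist": 0}, {"tx": 0, "ty": 0, "tz": 0, "twist": 0}, {"tx": 0, "ty": 0, "tz": 0, "twist": 0}, {"tx": 0, "ty": 0, "tz": 0, "twist": 0}]'

```text
clock: 21.6
position: [0.5039, 0.0833, 0.0756]
ee_rot: [3.118, 0.377, -0.006]
force: [-12.4, -3.2, 13.3]
width: 0.19
gripper_force: 45.0
```

```bash
python3 go.py .5096 .0850 .0757 .242;python3 - <<'E'
from h import *
ims=[]
for c,b in(("scene",(225,140,88,66)),("top",(165,145,100,75))):
    x,y,w,h=b;ims.append(cv2.resize(arm.get_image(c)[y:y+h,x:x+w,::-1],(400,300),interpolation=cv2.INTER_NEAREST))
cv2.imwrite("pics/push.png",np.hstack(ims))
E
```

```text
t 21.6 pos [0.5039 0.0833 0.0756] psi 0.2407 tilt [-0.0038 -0.0016 -1.    ] F [-12.4  -3.2  13.3] w 17.5 45.00288426876068
shift mm [ 5.9 -0.3 -0.1] twist units -0.0009
```

View pics/push.png

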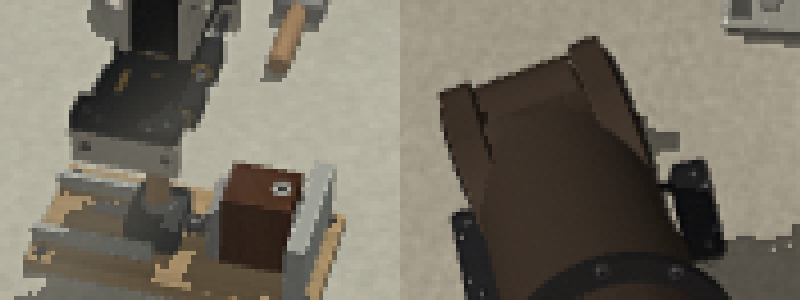

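Medallion is against the bar (crop (295,205)) and force matches travel (51 mm, about 12.8 N). About 6 mm to go.

Request:
move_arm --motion '[{"tx": 0.002, "ty": 0, "tz": 0, "twist": 0}, {"tx": 0.002, "ty": 0, "tz": 0, "twist": 0}, {"tx": 0.0015, "ty": 0, "tz": 0, "twist": 0}, {"tx": 0.0007, "ty": 0, "tz": 0, "twist": 0}, {"tx": 0, "ty": 0, "tz": 0, "twist": 0}, {"tx": 0, "ty": 0, "tz": 0, "twist": 0}, {"tx": 0, "ty": 0, "tz": 0, "twist": 0}, {"tx": 0, "ty": 0, "tz": 0, "twist": 0}, {"tx": 0, "ty": 0, "tz": 0, "twist": 0}, {"tx": 0, "ty": 0, "tz": 0, "twist": 0}]'

```text
clock: 22.7
position: [0.5093, 0.0846, 0.0756]
ee_rot: [3.118, 0.377, -0.008]
force: [-13.5, -4.4, 16.6]
width: 0.188
gripper_force: 45.0
```

```bash
python3 go.py .5096 .0850 .0757 .242;python3 - <<'E'
from h import *
c="scene";x,y,w,h=225,140,88,66
im=arm.get_image(c)[:,:,::-1];o=cv2.resize(im[y:y+h,x:x+w],(800,600),interpolation=cv2.INTER_CUBIC);k=800/88
cv2.imwrite("pics/end.png",o)
E
```

```text
t 22.7 pos [0.5093 0.0846 0.0756] psi 0.2406 tilt [-0.0049 -0.0019 -1.    ] F [-13.5  -4.4  16.6] w 17.3 45.00403583049774
shift mm [ 0.4 -0.4 -0.1] twist units -0.0009
```

View pics/end.png

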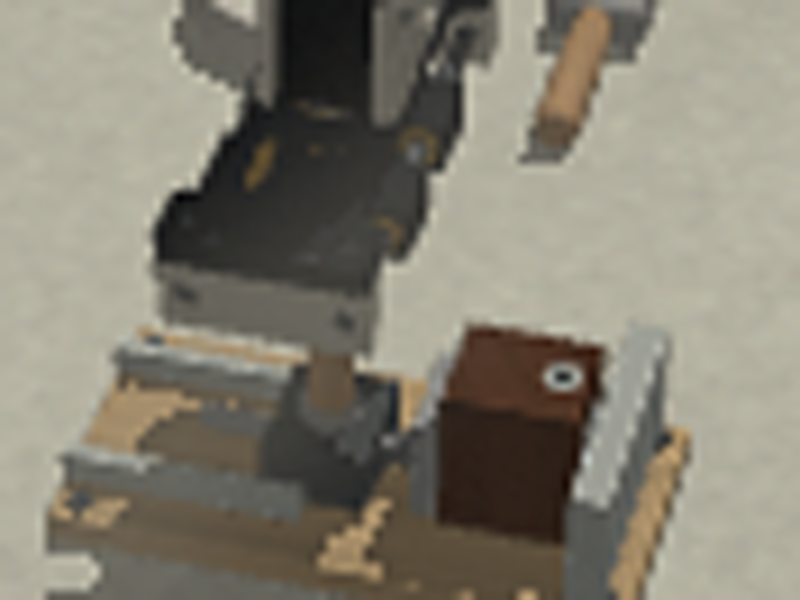

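The plinth is upright, clamped between pad and bar (crop (515,430)), and the gap is visibly about half closed. Travel is 56.6 mm with about 14 to 15 N, as expected.

```bash
python3 -c "
from cell import arm
print(arm.sign_off())"
```

```text
the job is handed in; nothing more can be done
None
```

The plinth stands upright and centred in the press with its medallion against the bar, and the arm is holding the grip at about 56.6 mm of travel and 14 N, so the gap is about half closed; the job was handed in at about 23 s.

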